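# Dose three grinding balls with the click lever

## Robot

A 6-joint arm with a two-finger parallel gripper is mounted at the origin on a cart in front of the work surface, level with it; the furniture and walls round the work are solid. World frame = base frame: x ahead of the robot, y to its left, z up, the work surface at z = 0. Lengths are in m, angles in rad, forces in N, time in s.
With the tool pointing down it reaches from about 0.325 to 1 m from the base axis. Payload 5.1 kg.
Tool frame: the origin (TCP) lies midway between the tips of the shut fingers; the grasp point (between the pads) lies 19 mm behind it (manip.grip_point_offset is the distance from the TCP to the grasp point, in m); z points along the fingers, y is the line along which they close (so a half turn about z gives the same grasp; the last joint's range is limited). The gripper opens to 85 mm and grips with 20 to 120 N. Pads are 22 mm wide; open, the fingers measure 114 mm over their backs; the gripper's body (76 mm by 85 mm) begins 54 mm behind the grasp point. The pads swing forward as they close: fully open they stand 13 mm farther back than shut.
Start: joints at [-1.335, 0.124, 1.65, -0, 1.367, -0.083], TCP at [0.204, -0.617, 0.231] pointing down, gripper open.
Joint ranges: [-2.61, 2.61], [-1.02, 2.33], [0.03, 2.71], [-1.35, 4.49], [0.32, 2.68], [-2.91, 2.91]. Speed limits (rad/s): [2.57, 2.57, 3.14, 3.14, 3.14, 3.14].

## Interface

Orientations are given as a unit quaternion [w, x, y, z].
In Python, from cell import manip gives the robot as it stands. The module is installed in compiled form; this text tells all that it offers.
- The arm moves only by the tool advance, called after "Call:" as a command line: name --pt "numbers of a row" for each row, then --argument value for the rest. Schema: {"type":"object","properties":{"plan":{"type":"array","items":{"type":"array","items":{"type":"number"},"minItems":6,"maxItems":6},"minItems":1,"maxItems":8},"jaw":{"type":"number"},"squeeze":{"type":"number"},"only":{"type":"string"},"quiet":{"type":"boolean"},"lines":{"type":"string"}},"required":["plan"],"additionalProperties":false}. plan is a list of rows, 1 to 8 of them, each of 6 numbers: dx, dy, dz in m, then a rotation vector rx, ry, rz in rad; each row shifts and turns the commanded pose from where the row before left it, along the tool's axes as they then stand; what a row does not reach is not made up. A row lasts 1/10 s, in which the tool goes at most 0.05 m and 0.15 rad, less where a joint would pass 70% of its speed; a pose out of reach is approached as far as the arm can. jaw is the finger opening in m, set as the call begins (left out keeps the last). The fingers move at their own pace and stop on an object; squeeze is the grip in N (left out, the last holds). Time passes only in rows, so rows that do not move let the fingers close. The tool returns the time, the measured TCP pose, the force, the opening and the grip force at its end. only (a regular expression) keeps the lines of the reply that match it, lines (a string "A,B") keeps lines A to B, and quiet returns only ok. Input that does not fit is refused with a message, and nothing moves.
- manip.sense(): the state, without advancing time (a new reading comes with each control period).
- manip.snapshot(name): name is "side" or "top"; returns the picture (480x640x3 uint8, red, green, blue); there is no depth.
- manip.get_calibration(name): a dict with "vfov" (degrees; the focal length in pixels is half the picture's height over the tangent of half this angle, whatever the lens; pixels are square), "cx", "cy" (the principal point, pixels), "k1" (the pictures are not rectified: a ray, as slopes to the right and down, at radius r is drawn at 1 + k1 r^2 times it, then the intrinsics apply), "pose" (4x4, takes a point from camera to world coordinates). Camera axes: x right, y up, looking along -z (the intrinsics and any distortion apply to the point x, -y, -z); pixel columns grow to the right and rows downward; lengths in m; the calibration is good to about 2 mm. A picture is of the moment at which its call begins. get_calibration takes no time and is no camera call.
- manip.finish_job(): hands the job in; it is judged then, once.
Trained networks look in the newest picture that a camera, given by its name, has taken for a name from the list of things; names that differ only in an ending like _2 or _b are one class to them, and where a whole thing is asked for, a point or a joint stands for the part that bears it (a point fixed in the world has none). Each returns a list of dicts, best first, with "conf" (0 to 1); they miss things now and then, are a little off and sometimes report something else, mostly with a low value. They report only what shows in the picture. A call takes as long as a camera call. They do not tell look-alikes from the thing itself.
- manip.regions_of(camera, thing): "pixels" (480x640 bool, what is visible of it).
- manip.spot_point(camera, thing): "xyz" ([x, y, z] in m, in world coordinates, good to about 4 mm: a listed point, or the origin of a listed thing).
The state is a dict: "time": time; "joint_positions": joint angles; "dq": joint speeds; "joint_torque": joint torques, N m; "tcp_pos": TCP position; "ee_rot": TCP orientation; "wrist_force": force on the tool from outside, world axes, zero at the start; "wrist_torque": the same for the moment, N m; "width": finger opening in m; "grasp_force": force on a finger pad.
Only numpy, scipy, OpenCV 4.12 (cv2) and the standard library are available. Lean on these libraries where they do the work, as an engineer would, in place of code of your own. Each camera call takes 0.05 s, during which the arm holds its last target. There are 200 camera calls.

## Task

Take the blue-handled rod out of its holder and stir the steel grinding balls round the pan of the dispenser with it until every one of the five pockets in the floor holds a ball, then stand the rod back in its holder. Then work the red lever anticlockwise by exactly three clicks, no further, so that three balls drop into the mill bowl below; the lever is sprung, so finish with the gripper still holding it at the third click. Touch the balls only with the rod, spill none and leave everything else where it stands.

Things in the scene. Friction and masses are not known exactly. Their poses are not given: they have to be found in the camera images.
- dispenser: grinding-ball dispenser, fixed: grey base plate 250 mm across, 10 mm thick (origin: centre of its underside on the bench); above it, coaxial, a round pan on three pillars (114 mm from the axis at 3, 108, 282 degrees, top 105 mm up) and a dark plunger block (45 degrees, 122-162 mm out, 72 mm high). Angles here: seen from above, anticlockwise from its x axis
- pan (a point): on the pan's axis at floor height, 86 mm above the bench. Ring track 22 mm wide, middle radius 70 mm: flat white floor between a domed aluminium hub (radius 59 mm, top 34 mm above the floor) and a clear outer wall (inner radius 81, outer 88 mm, rim 35 mm above the floor). Floor closed from 52 to 308 degrees; the five pockets lie in the rest
- pocket_1 (a point): pocket 1 at -40 degrees: where the centre of a ball lying in it is. Cut through the floor, about 19 mm along the track, 22 mm across, webs 5 mm between pockets, 16.5 mm down to the shutter; a ball in it lies just flush with the floor and others roll over it. The shutter underneath opens pocket 1 first, 5 last
- pocket_2 (a point): pocket 2 at -20 degrees: where the centre of a ball lying in it is. Cut through the floor, about 19 mm along the track, 22 mm across, webs 5 mm between pockets, 16.5 mm down to the shutter; a ball in it lies just flush with the floor and others roll over it. The shutter underneath opens pocket 1 first, 5 last
- pocket_3 (a point): pocket 3 at 0 degrees: where the centre of a ball lying in it is. Cut through the floor, about 19 mm along the track, 22 mm across, webs 5 mm between pockets, 16.5 mm down to the shutter; a ball in it lies just flush with the floor and others roll over it. The shutter underneath opens pocket 1 first, 5 last
- pocket_4 (a point): pocket 4 at 20 degrees: where the centre of a ball lying in it is. Cut through the floor, about 19 mm along the track, 22 mm across, webs 5 mm between pockets, 16.5 mm down to the shutter; a ball in it lies just flush with the floor and others roll over it. The shutter underneath opens pocket 1 first, 5 last
- pocket_5 (a point): pocket 5 at 40 degrees: where the centre of a ball lying in it is. Cut through the floor, about 19 mm along the track, 22 mm across, webs 5 mm between pockets, 16.5 mm down to the shutter; a ball in it lies just flush with the floor and others roll over it. The shutter underneath opens pocket 1 first, 5 last
- shutter_lever: steel shutter plate with scalloped edge under the pan, with its lever; turns about the dispenser's axis (origin on the bench). The flat arm (63 to 70 mm above the bench) carries an upright red knob 135 mm from the axis, at 150 degrees of the dispenser when shut. Spring: 5.3 N at the knob when shut, 6.9 N at the third click; let go, it springs back to shut
- lever_knob (a point): middle of the red lever knob, on its axis, 105 mm above the bench; round, upright, 24 mm in diameter, from 79 to 129 mm above the bench, 35 mm clear of the pan wall. Moves on an arc of radius 135 mm about the dispenser's axis
- lever_turn (a joint): lever angle: 0 shut, grows anticlockwise seen from above, stop at 1.745. A spring plunger rides over scallops whose tops are at 0.175, 0.524, 0.873, 1.222 ... and drops with a click into gaps 0.11 wide round 0.349, 0.698, 1.047 ... Each click opens one more pocket. A scallop adds up to 3 N at the knob before its top, takes as much off after
- mill_bowl: open steel bowl of the ball mill, 188 mm across, 42 mm high, loose on the base plate under the pan, coaxial (origin: centre of its underside, 10 mm above the bench); catches the balls. Not to be moved
- rod_holder: fixed stand for the rod: dark round foot 76 mm across, 10 mm thick, with an upright open tube, outer diameter 29 mm, bore 20 mm, mouth 70 mm above the bench. Origin: centre of its underside; the rod stands on the floor of the tube 10 mm above it
- rod: straight stirring rod 180 mm long, about 80 g: white plastic tip 12 mm in diameter, steel shaft 10 mm, round blue grip 18 mm in diameter from 105 to 180 mm above the tip. Origin: centre of the tip's end face, z along the rod to the grip. Starts upright in the holder
- ball_a: polished steel grinding ball, 16 mm in diameter, 16 g, slippery (friction 0.12), one of six alike (origin: its centre); starts on the closed floor of the track, all six between 96 and 224 degrees of the dispenser
- ball_b: polished steel grinding ball, 16 mm in diameter, 16 g, slippery (friction 0.12), one of six alike (origin: its centre); starts on the closed floor of the track, all six between 96 and 224 degrees of the dispenser
- ball_c: polished steel grinding ball, 16 mm in diameter, 16 g, slippery (friction 0.12), one of six alike (origin: its centre); starts on the closed floor of the track, all six between 96 and 224 degrees of the dispenser
- ball_d: polished steel grinding ball, 16 mm in diameter, 16 g, slippery (friction 0.12), one of six alike (origin: its centre); starts on the closed floor of the track, all six between 96 and 224 degrees of the dispenser
- ball_e: polished steel grinding ball, 16 mm in diameter, 16 g, slippery (friction 0.12), one of six alike (origin: its centre); starts on the closed floor of the track, all six between 96 and 224 degrees of the dispenser
- ball_f: polished steel grinding ball, 16 mm in diameter, 16 g, slippery (friction 0.12), one of six alike (origin: its centre); starts on the closed floor of the track, all six between 96 and 224 degrees of the dispenser
- powder_bottle: bystander: white square bottle with blue cap, 205 mm high
- flask: bystander: conical flask with pink contents, 112 mm high
- clock: bystander: round kitchen timer, 66 mm across
- bottle_b: bystander: brown reagent bottle with blue cap, 121 mm high
Mind the look-alikes: they are no part of the job. Of the things that look like the rod, the smaller one is meant.

How it is judged:
On the way, in this order (a step that is already met when the one before it is completed fails the run):
1. with the lever still shut, each of the five pockets holds a ball (value of joint lever_turn below 0.12 rad and distance between any of ball_a, ball_b, ball_c, ball_d, ball_e, ball_f and pocket_1 below 0.011 m and distance between any of ball_a, ball_b, ball_c, ball_d, ball_e, ball_f and pocket_2 below 0.011 m and distance between any of ball_a, ball_b, ball_c, ball_d, ball_e, ball_f and pocket_3 below 0.011 m and distance between any of ball_a, ball_b, ball_c, ball_d, ball_e, ball_f and pocket_4 below 0.011 m and distance between any of ball_a, ball_b, ball_c, ball_d, ball_e, ball_f and pocket_5 below 0.011 m), for 0.2 s.
2. the rod stands in its holder again, let go, with the lever still shut (distance between rod and rod_holder below 0.022 m and angle between rod's own z axis and vertical below 0.25 rad and contact force between the fingers and rod below 0.1 N and value of joint lever_turn below 0.12 rad), for 0.2 s.
At the end, for the whole second after the job is handed in: the gripper holds the lever (over 1 N) at the third click (1.047 rad, within 0.096); three balls lie in the bowl, two in pockets 4 and 5, one in the track; the rod stands in its holder (tip within 22 mm of its origin, tilt under 0.25 rad); the bowl is within 15 mm of its place (value of joint lever_turn between 0.951 and 1.143 rad and contact force between the fingers and shutter_lever above 1 N and not (distance between any of ball_a, ball_b, ball_c, ball_d, ball_e, ball_f and pocket_1 below 0.011 m) and not (distance between any of ball_a, ball_b, ball_c, ball_d, ball_e, ball_f and pocket_2 below 0.011 m) and not (distance between any of ball_a, ball_b, ball_c, ball_d, ball_e, ball_f and pocket_3 below 0.011 m) and distance between any of ball_a, ball_b, ball_c, ball_d, ball_e, ball_f and pocket_4 below 0.011 m and distance between any of ball_a, ball_b, ball_c, ball_d, ball_e, ball_f and pocket_5 below 0.011 m and height (world z) of any of ball_a, ball_b, ball_c, ball_d, ball_e, ball_f above 0.09 m and (height (world z) of ball_a below 0.055 m or height (world z) of ball_a above 0.09 m or distance between ball_a and pocket_4 below 0.011 m or distance between ball_a and pocket_5 below 0.011 m) and (height (world z) of ball_b below 0.055 m or height (world z) of ball_b above 0.09 m or distance between ball_b and pocket_4 below 0.011 m or distance between ball_b and pocket_5 below 0.011 m) and (height (world z) of ball_c below 0.055 m or height (world z) of ball_c above 0.09 m or distance between ball_c and pocket_4 below 0.011 m or distance between ball_c and pocket_5 below 0.011 m) and (height (world z) of ball_d below 0.055 m or height (world z) of ball_d above 0.09 m or distance between ball_d and pocket_4 below 0.011 m or distance between ball_d and pocket_5 below 0.011 m) and (height (world z) of ball_e below 0.055 m or height (world z) of ball_e above 0.09 m or distance between ball_e and pocket_4 below 0.011 m or distance between ball_e and pocket_5 below 0.011 m) and (height (world z) of ball_f below 0.055 m or height (world z) of ball_f above 0.09 m or distance between ball_f and pocket_4 below 0.011 m or distance between ball_f and pocket_5 below 0.011 m) and distance between rod and rod_holder below 0.022 m and angle between rod's own z axis and vertical below 0.25 rad and distance of mill_bowl from where it was at the start of the episode below 0.015 m); the arm keeps its last pose, push and grip.
It fails at once if the lever goes on towards the fourth click (past 1.22 rad) (value of joint lever_turn above 1.22 rad).
It fails at once if a ball is touched by the fingers (contact force between the fingers and ball_a above 0.3 N or contact force between the fingers and ball_b above 0.3 N or contact force between the fingers and ball_c above 0.3 N or contact force between the fingers and ball_d above 0.3 N or contact force between the fingers and ball_e above 0.3 N or contact force between the fingers and ball_f above 0.3 N).
It fails at once if a ball is spilled out of pan and bowl (horizontal distance between any of ball_a, ball_b, ball_c, ball_d, ball_e, ball_f and dispenser above 0.1 m).
It fails at once if a bystander is moved by more than 30 mm (distance of any of powder_bottle, flask, clock, bottle_b from where it was at the start of the episode above 0.03 m).
It also fails if it takes over 72 s, if anything falls off the work surface, if the arm or the gripper's body presses on something with over 40 N, if the wrist force passes 120 N, or if a joint passes its speed limit or range.

## Working session

There is one attempt and no reset: what is moved stays moved. The work goes in short steps, Python scripts to look and compute and a tool call to move; the robot and the scene stay as the last step left them, time stands still between calls to the robot, and variables do not carry over. Pictures are saved under pics/ and viewed, at most 11 in all, crops included, and the job is handed in when it is done.

```bash
mkdir -p pics; ls
```

Create h.py:
```python
import numpy as np, cv2
from cell import manip
def proj(cam,p):
    c=manip.get_calibration(cam); T=np.linalg.inv(np.array(c["pose"])); q=T[:3,:3]@np.array(p,float)+T[:3,3]
    x,y=q[0]/-q[2],-q[1]/-q[2]; f=240/np.tan(np.radians(c["vfov"]/2)); s=1+c["k1"]*(x*x+y*y)
    return np.array([c["cx"]+f*x*s,c["cy"]+f*y*s])
def ray(cam,u,v):
    c=manip.get_calibration(cam); f=240/np.tan(np.radians(c["vfov"]/2)); d=np.array([(u-c["cx"])/f,(v-c["cy"])/f]); s=d.copy()
    for _ in range(30): s=d/(1+c["k1"]*(s@s))
    P=np.array(c["pose"]); r=P[:3,:3]@np.array([s[0],-s[1],-1]); return P[:3,3],r
def atz(cam,u,v,z):
    o,r=ray(cam,u,v); return o+r*(z-o[2])/r[2]
def save(cam,n,box=None,k=1):
    im=manip.snapshot(cam); 
    if box: im=im[box[1]:box[3],box[0]:box[2]]
    if k!=1: im=cv2.resize(im,None,fx=k,fy=k,interpolation=cv2.INTER_CUBIC)
    cv2.imwrite("pics/"+n,im[:,:,::-1]); return im
```

Run:
```python
from h import *
np.set_printoptions(precision=4,suppress=True)
for c in("top","side"):
    save(c,c+"0.png"); k=manip.get_calibration(c); print(c,{a:b for a,b in k.items() if a!="pose"},np.array(k["pose"])[:3])
    for t in("dispenser","pan","pocket_1","pocket_3","pocket_5","shutter_lever","lever_knob","mill_bowl","rod_holder","rod","ball_a"):
        print(t,[(np.round(d["xyz"],4),round(d["conf"],2)) for d in manip.spot_point(c,t)][:8])
s=manip.sense(); print(s)
```

```text
pics
top {'vfov': 56.19152048503168, 'cx': 326.55699623910243, 'cy': 230.85963541563072, 'k1': -0.08855347136466386} [[ 0.0185  0.992  -0.1249  0.4593]
 [-0.9998  0.0182 -0.0041 -0.0177]
 [-0.0018  0.125   0.9922  1.3161]]
dispenser [(array([ 0.5752, -0.3144, -0.0046]), 0.72), (array([ 0.6414, -0.2895,  0.0774]), 0.55)]
pan [(array([ 0.5757, -0.3118,  0.0864]), 0.76), (array([ 0.7725, -0.1083, -0.0002]), 0.53), (array([ 0.6226, -0.3573,  0.0778]), 0.22)]
pocket_1 [(array([ 0.6411, -0.2928,  0.0774]), 0.9), (array([ 0.6419, -0.3168,  0.0758]), 0.63), (array([ 0.6222, -0.3559,  0.0777]), 0.59), (array([ 0.636 , -0.3381,  0.0731]), 0.58), (array([0.4431, 0.114 , 0.0042]), 0.17)]
pocket_3 [(array([ 0.6411, -0.2928,  0.0774]), 0.9), (array([ 0.6419, -0.3168,  0.0758]), 0.63), (array([ 0.6222, -0.3559,  0.0777]), 0.59), (array([ 0.636 , -0.3381,  0.0731]), 0.58), (array([0.4431, 0.114 , 0.0042]), 0.17)]
pocket_5 [(array([ 0.6411, -0.2928,  0.0774]), 0.9), (array([ 0.6419, -0.3168,  0.0758]), 0.63), (array([ 0.6222, -0.3559,  0.0777]), 0.59), (array([ 0.636 , -0.3381,  0.0731]), 0.58), (arr
[... 2027 characters left out ...]
rod_holder [(array([0.4479, 0.1119, 0.0005]), 0.59)]
rod [(array([ 0.5613,  0.1007, -0.003 ]), 0.69)]
ball_a [(array([ 0.5335, -0.2516,  0.0914]), 0.46), (array([ 0.5126, -0.268 ,  0.0949]), 0.4)]
{'time': 1.2, 'joint_positions': array([-1.3346,  0.1238,  1.6503, -0.    ,  1.3675, -0.0826]), 'dq': array([-0.001 , -0.0009,  0.0005,  0.0011, -0.0003, -0.001 ]), 'joint_torque': array([ -0.0003, -42.3599, -36.5754,  -0.0001,   0.0005,  -0.    ]), 'tcp_pos': array([ 0.2037, -0.6173,  0.2313]), 'ee_rot': array([ 0.    ,  0.9873,  0.1587, -0.    ]), 'wrist_force': array([-0.0856, -0.5769,  1.4028]), 'wrist_torque': array([-0.0166, -0.0425,  0.0221]), 'grasp_force': 0.0, 'width': 0.0855094896742457}
```

View pics/top0.png

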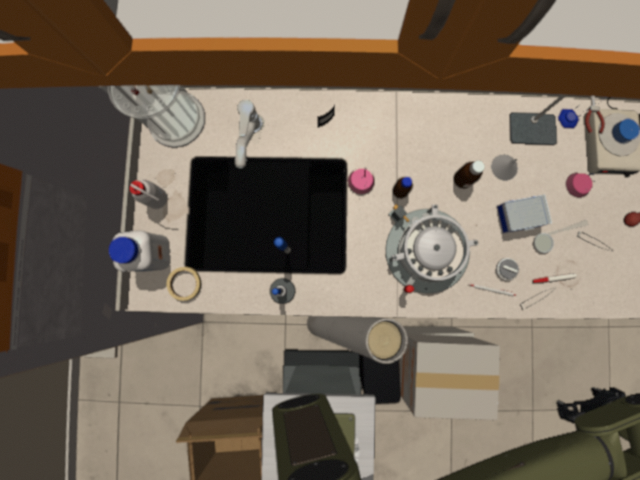

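View pics/side0.png

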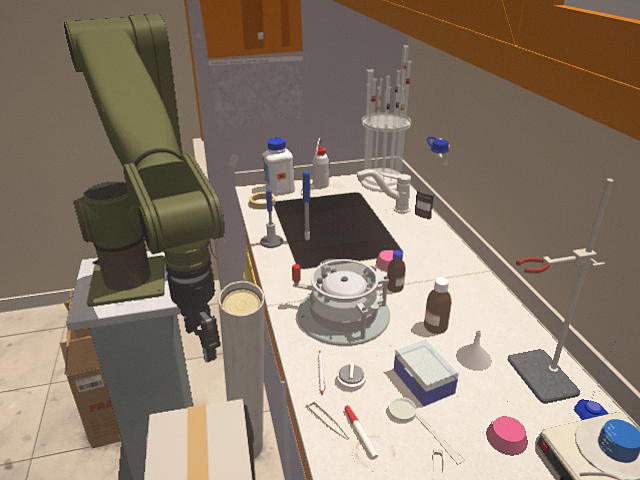

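The top picture shows the dispenser at about (437,248), its red knob at (408,289), the small rod in its holder at (281,291) and a larger look-alike in the sink at (280,243). The side picture shows the holder rod at (270,190–240). Next I'll refine the poses with an overlay.

Create fit.py:
```python
from h import *
C=np.array([0.5715,-0.311]);Y=np.radians(-4.0);H=np.array([0.448,0.112])
def P(deg,r,z): a=np.radians(deg)+Y; return [C[0]+r*np.cos(a),C[1]+r*np.sin(a),z]
def over(cam,box,k,n):
    im=np.ascontiguousarray(cv2.resize(manip.snapshot(cam)[box[1]:box[3],box[0]:box[2]],None,fx=k,fy=k,interpolation=cv2.INTER_CUBIC)[:,:,::-1])
    def dot(p,c):
        u=((proj(cam,p)-box[:2]+.5)*k).astype(int); cv2.circle(im,tuple(int(x) for x in u),1,c,-1)
    for d in range(0,360,5):
        dot(P(d,125,0.01) if 0 else P(d,.125,.01),(0,255,0)); dot(P(d,.088,.121),(255,255,0)); dot(P(d,.059,.086),(255,0,255))
    for d in(-40,-20,0,20,40): dot(P(d,.07,.086),(0,0,255))
    for d in(3,108,282): dot(P(d,.114,.105),(0,255,255))
    for z in(.079,.129): dot(P(150,.135,z),(0,255,0))
    cv2.imwrite("pics/"+n,im)
```

Run:
```python
from fit import *
np.set_printoptions(precision=4,suppress=True)
over("top",(375,195,500,305),6,"top1.png"); over("side",(260,235,400,350),5,"side1.png")
for c in("top","side"):
    manip.snapshot(c)
    for t in("rod","rod_holder","lever_knob","dispenser"):
        for d in manip.regions_of(c,t)[:3]:
            v,u=np.nonzero(d["pixels"]); print(c,t,round(d["conf"],2),len(u),"u",u.min(),u.max(),round(u.mean(),1),"v",v.min(),v.max(),round(v.mean(),1))
for z in(0,.07,.105,.19): print(z,proj("top",[.448,.112,z]),proj("side",[.448,.112,z]))
print(proj("top",P(150,.135,.105)),proj("side",P(150,.135,.105)))
```

```text
top rod_holder 0.84 394 u 271 294 283.0 v 278 302 289.9
top lever_knob 0.55 396 u 403 453 420.7 v 213 292 248.7
top dispenser 0.58 5702 u 385 477 427.4 v 205 294 248.8
side rod 0.7 170 u 266 272 269.5 v 190 225 205.9
side rod 0.66 453 u 302 310 306.4 v 172 240 204.2
side rod 0.47 1497 u 263 295 279.0 v 138 195 168.0
side rod_holder 0.67 323 u 261 282 271.3 v 224 247 237.9
side rod_holder 0.25 5208 u 292 389 345.1 v 260 345 299.6
side lever_knob 0.82 344 u 291 381 321.5 v 265 310 284.9
side lever_knob 0.48 336 u 261 282 271.3 v 223 248 238.0
side dispenser 0.56 5439 u 294 390 345.2 v 259 345 300.2
0 [282.712  290.4422] [272.0794 242.2675]
0.07 [280.2074 290.6091] [271.0278 223.8757]
0.105 [278.8467 290.6996] [270.4851 214.3915]
0.19 [275.1912 290.9424] [269.1177 190.5103]
[408.5192 288.6576] [296.4061 273.4465]
```

View pics/top1.png

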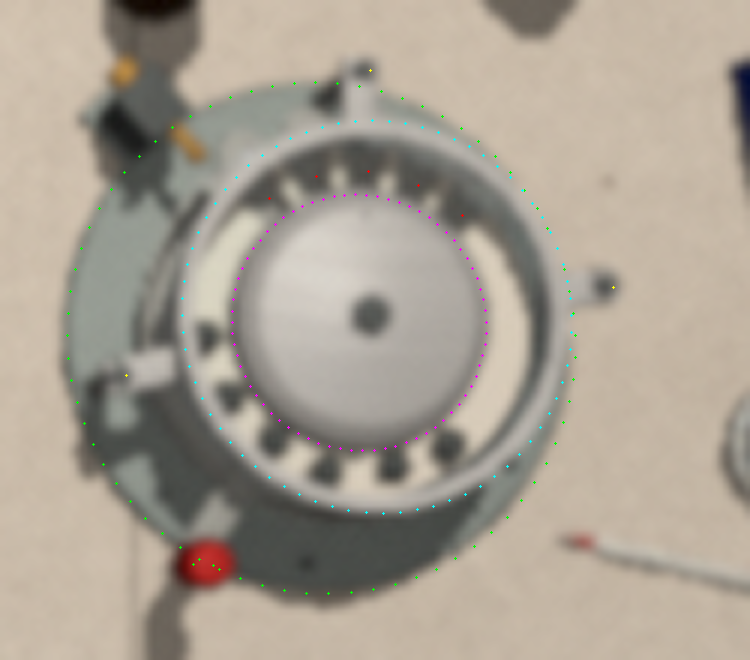

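View pics/side1.png

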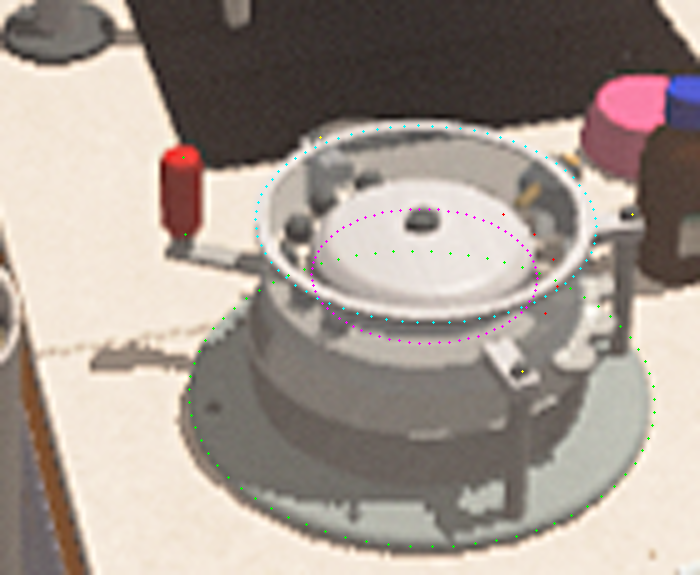

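The overlay fits to 1–2 mm: rim, base and pillars coincide. The six balls lie at zoomed (208,338) to (448,446), which is about 101° to 218°. I'll drive to the rod.

Call:
advance --pt "0 0 -0.01 0 0 0.1065" --pt "0 0 -0.01 0 0 0.1065" --pt "0 0 -0.01 0 0 0.1065" --pt "0.0136 -0.0405 0 0 0 0" --pt "0.0136 -0.0405 0 0 0 0" --pt "0.0136 -0.0405 0 0 0 0" --pt "0.0136 -0.0405 0 0 0 0" --pt "0.0136 -0.0405 0 0 0 0" --jaw 0.06 --squeeze 20

```text
time: 2.6
tcp_pos: [0.2721, -0.4132, 0.2614]
ee_rot: [0.0, 1.0, -0.001, 0.0]
wrist_force: [0.9, -0.4, -0.3]
width: 0.0602
grasp_force: 0.0
```

Call:
advance --pt "0.0136 -0.0405 0 0 0 0" --pt "0.0136 -0.0405 0 0 0 0" --pt "0.0136 -0.0405 0 0 0 0" --pt "0.0136 -0.0405 0 0 0 0" --pt "0.0136 -0.0405 0 0 0 0" --pt "0.0136 -0.0405 0 0 0 0" --pt "0.0136 -0.0405 0 0 0 0" --pt "0.0136 -0.0405 0 0 0 0"

```text
time: 3.4
tcp_pos: [0.3811, -0.0892, 0.2618]
ee_rot: [0.0, 1.0, -0.001, 0.001]
wrist_force: [0.9, -0.3, -0.7]
width: 0.0598
grasp_force: 0.0
```

Call:
advance --pt "0.0136 -0.0405 0 0 0 0" --pt "0.0136 -0.0405 0 0 0 0" --pt "0.0136 -0.0405 0 0 0 0" --pt "0.0136 -0.0405 0 0 0 0" --pt "0.0136 -0.0405 0 0 0 0" --pt "0 0 0 0 0 0"

```text
time: 4.0
tcp_pos: [0.4495, 0.1154, 0.2613]
ee_rot: [-0.001, 1.0, 0.003, -0.0]
wrist_force: [-0.9, -1.1, 0.4]
width: 0.0599
grasp_force: 0.0
```

Call:
advance --pt "0 0 0.03 0 0 0" --pt "0 0 0.03 0 0 0" --pt "0 0 0.03 0 0 0" --pt "0 0 0.03 0 0 0" --pt "0 0 0 0 0 0"

```text
time: 4.5
tcp_pos: [0.4456, 0.1106, 0.1367]
ee_rot: [0.001, 1.0, -0.001, -0.005]
wrist_force: [0.3, 0.1, 0.1]
width: 0.06
grasp_force: 0.0
```

Call:
advance --pt "0 0 0 0 0 0" --pt "0 0 0 0 0 0" --pt "0 0 0 0 0 0" --pt "0 0 0 0 0 0" --pt "0 0 0 0 0 0" --jaw 0 --squeeze 40

```text
time: 5.0
tcp_pos: [0.4505, 0.112, 0.1437]
ee_rot: [-0.001, 1.0, -0.0, 0.002]
wrist_force: [0.3, 1.3, 6.6]
width: 0.0169
grasp_force: 39.3
```

Run:
```python
from h import *
save("side","side2.png",(225,150,345,270),5); print(proj("side",[.448,.112,.16]))
```

```text
[269.60856823 199.07996801]
```

View pics/side2.png

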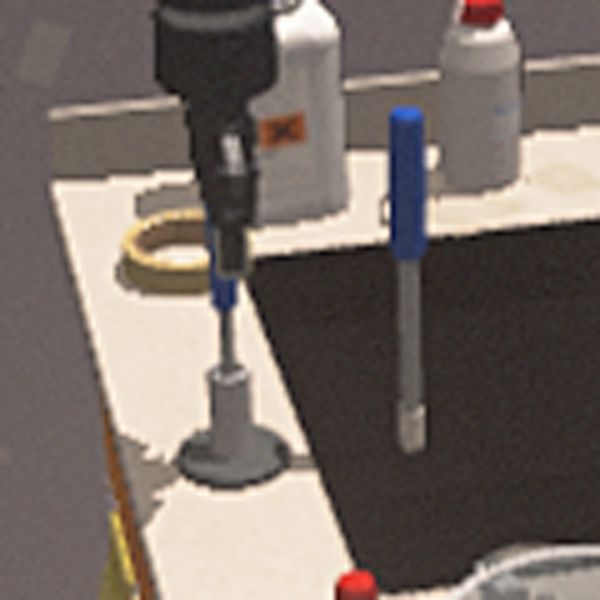

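The gripper holds the small blue rod (zoomed (225,290)) upright in its tube, and the look-alike at (408,270) is untouched. I'll lift it and carry it over.

Call:
advance --pt "0 0 -0.02 0 0 0" --pt "0 0 -0.03 0 0 0" --pt "0 0 -0.03 0 0 0" --pt "0 0 -0.03 0 0 0" --pt "0 0 -0.03 0 0 0" --pt "0.01 0.036 0 0 0 0" --pt "0.015 0.036 0 0 0 0" --pt "0.015 0.036 0 0 0 0" --squeeze 60

```text
time: 5.85
tcp_pos: [0.4892, 0.0025, 0.282]
ee_rot: [0.0, 1.0, 0.0, 0.001]
wrist_force: [0.1, 0.2, -1.0]
width: 0.0162
grasp_force: 58.6
```

Call:
advance --pt "0.02 0.04 0 0 0 0" --pt "0.02 0.04 0 0 0 0" --pt "0.02 0.04 0 0 0 0" --pt "0.02 0.04 0 0 0 0" --pt "0.02 0.04 0 0 0 0" --pt "0.01 0.03 0 0 0 0" --pt "0.01 0.02 0 0 0 0" --pt "0.006 0 0 0 0 0"

```text
time: 6.65
tcp_pos: [0.6148, -0.2492, 0.2806]
ee_rot: [0.0, 1.0, -0.002, -0.001]
wrist_force: [-0.3, -0.3, -0.8]
width: 0.0169
grasp_force: 58.7
```

Call:
advance --pt "0 0 0 0 0 0" --pt "0 0 0 0 0 0" --pt "0 0 0 0 0 0"

```text
time: 6.95
tcp_pos: [0.6145, -0.2454, 0.2815]
ee_rot: [-0.0, 1.0, 0.0, -0.0]
wrist_force: [0.1, -0.9, -0.6]
width: 0.0165
grasp_force: 58.7
```

Run:
```python
from h import *
s=manip.sense(); p=s["tcp_pos"]; print(p,s["ee_rot"])
for c,b,k in(("side",(280,130,400,290),4),("top",(375,195,500,305),6)):
    save(c,c+"3.png",b,k)
    for z in(-.126,-.02): print(c,(proj(c,p+[0,0,z])-b[:2]+.5)*k)
```

```text
[ 0.61454821 -0.24543529  0.28153754] [-9.59019066e-06  9.99999967e-01  2.55504706e-04 -7.76913908e-07]
side [295.63954213 488.66516289]
side [300.46420285 349.3614592 ]
top [246.74331601 207.14440645]
top [298.61405086 172.64626879]
```

View pics/side3.png

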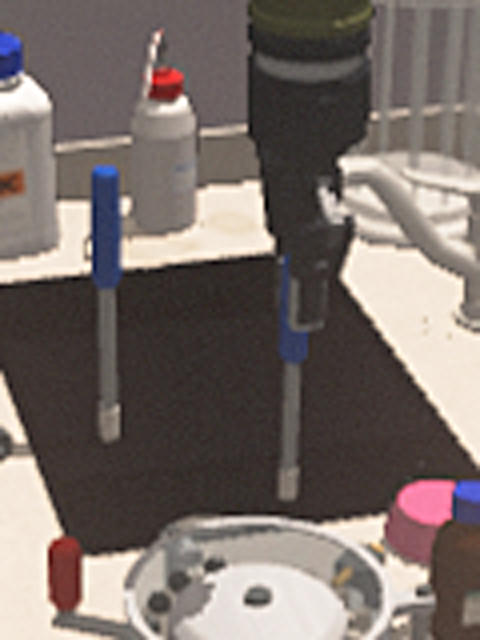

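The rod hangs upright with its tip at zoomed (288,497), about 4.5 mm to −x of the TCP and roughly 131 mm below it. I'll move to 75° of the track and lower it.

Call:
advance --pt "-0.016 0 0 0 0 0" --pt "0 0 0.01 0 0 0" --pt "0 0 0.02 0 0 0" --pt "0 0 0.015 0 0 0" --pt "0 0 0.007 0 0 0" --pt "0 0 0.0075 0 0 0" --pt "0 0 0 0 0 0" --pt "0 0 0 0 0 0"

```text
time: 7.85
tcp_pos: [0.5991, -0.2466, 0.2223]
ee_rot: [0.0, 1.0, -0.0, 0.0]
wrist_force: [0.6, -0.7, -0.4]
width: 0.0167
grasp_force: 58.8
```

Run:
```python
from fit import *
s=manip.sense(); print(s["tcp_pos"],s["wrist_force"],s["wrist_torque"])
C[:]=[.571,-.311]
r=lambda d:np.array(P(d,.07,0))[:2]+[.0045,0]
print(r(75)); prev=r(75)
for d in list(range(82,440,8)): q=r(d); print(d,np.round((q-prev)*[1000,-1000],1)); prev=q
over("side",(260,200,400,330),5,"side4.png")
```

```text
[ 0.59907988 -0.24662474  0.22226828] [ 0.57738843 -0.72323572 -0.44944509] [ 0.00703779 -0.02862679  0.0318768 ]
[ 0.59828977 -0.2448137 ]
82 [-8.2 -2.3]
90 [-9.7 -1.4]
98 [-9.8 -0. ]
106 [-9.7  1.4]
114 [-9.4  2.7]
122 [-8.9  4. ]
130 [-8.3  5.2]
138 [-7.5  6.3]
146 [-6.5  7.3]
154 [-5.5  8.1]
162 [-4.3  8.8]
170 [-3.   9.3]
178 [-1.7  9.6]
186 [-0.3  9.8]
194 [1.  9.7]
202 [2.4 9.5]
210 [3.7 9.1]
218 [4.9 8.5]
226 [6.  7.7]
234 [7.  6.8]
242 [7.9 5.7]
250 [8.6 4.6]
258 [9.2 3.3]
266 [9.6 2. ]
274 [9.7 0.7]
282 [ 9.7 -0.7]
290 [ 9.6 -2. ]
298 [ 9.2 -3.3]
306 [ 8.6 -4.6]
314 [ 7.9 -5.7]
322 [ 7.  -6.8]
330 [ 6.  -7.7]
338 [ 4.9 -8.5]
346 [ 3.7 -9.1]
354 [ 2.4 -9.5]
362 [ 1.  -9.7]
370 [-0.3 -9.8]
378 [-1.7 -9.6]
386 [-3.  -9.3]
394 [-4.3 -8.8]
402 [-5.5 -8.1]
410 [-6.5 -7.3]
418 [-7.5 -6.3]
426 [-8.3 -5.2]
434 [-8.9 -4. ]
```

View pics/side4.png

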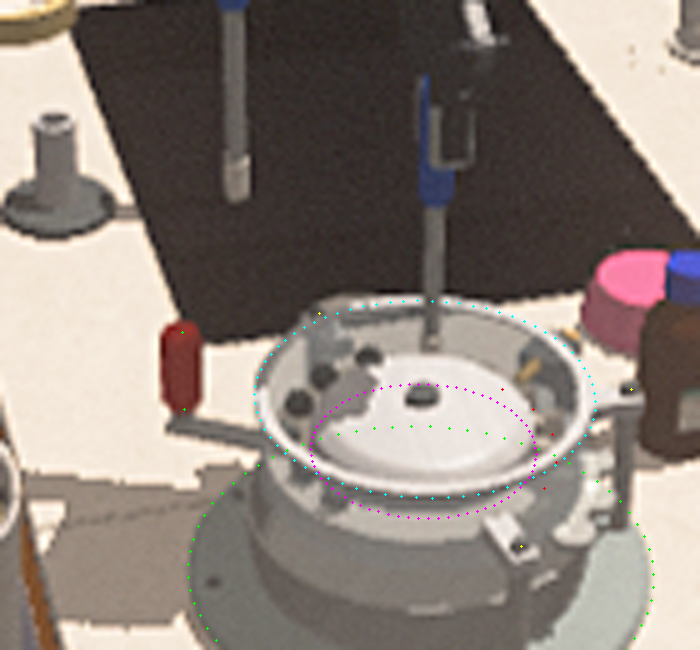

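The rod tip is in the track at (432,345), clear of hub and wall, with no contact force. I'll sweep anticlockwise.

Call:
advance --pt "-0.0082 -0.0023 0 0 0 0" --pt "-0.0097 -0.0014 0 0 0 0" --pt "-0.0098 0 0 0 0 0" --pt "-0.0097 0.0014 0 0 0 0" --pt "-0.0094 0.0027 0 0 0 0" --pt "-0.0089 0.004 0 0 0 0" --pt "-0.0083 0.0052 0 0 0 0" --pt "-0.0075 0.0063 0 0 0 0"

```text
time: 8.7
tcp_pos: [0.5265, -0.2629, 0.2219]
ee_rot: [0.0, 1.0, -0.0, 0.0]
wrist_force: [-0.4, 0.2, -0.7]
width: 0.017
grasp_force: 58.7
```

Call:
advance --pt "-0.0065 0.0073 0 0 0 0" --pt "-0.0055 0.0081 0 0 0 0" --pt "-0.0043 0.0088 0 0 0 0" --pt "-0.003 0.0093 0 0 0 0" --pt "-0.0017 0.0096 0 0 0 0" --pt "-0.0003 0.0098 0 0 0 0" --pt "0.001 0.0097 0 0 0 0" --pt "0.0024 0.0095 0 0 0 0"

```text
time: 9.5
tcp_pos: [0.5094, -0.3353, 0.2217]
ee_rot: [-0.0, 1.0, -0.0, -0.0]
wrist_force: [-0.3, -0.6, -0.6]
width: 0.0166
grasp_force: 58.7
```

Run:
```python
from fit import *
C[:]=[.571,-.311]; s=manip.sense(); p=s["tcp_pos"]; d=p[:2]-C-[.0045,0]; print(s["wrist_force"],s["wrist_torque"],np.hypot(*d),np.degrees(np.arctan2(d[1],d[0])-Y)%360)
manip.snapshot("top")
print([(np.round(np.hypot(q[0],q[1]),3),round(np.degrees(np.arctan2(q[1],q[0])-Y)%360),round(q[2],3),round(q[3],2)) for q in [np.r_[np.array(b["xyz"])-[*C,0],b["conf"]] for b in manip.spot_point("top","ball_a")]])
```

```text
[-0.2968889  -0.64462265 -0.60120912] [0.15901767 0.08671248 0.01338094] 0.0704850915158577 204.20876371293699
[(np.float64(0.071), 277, np.float64(0.091), np.float64(0.49)), (np.float64(0.066), 264, np.float64(0.09), np.float64(0.47))]
```

Call:
advance --pt "0.0018 0.0046 0 0 0 0" --pt "0.0019 0.0045 0 0 0 0" --pt "0.0024 0.0043 0 0 0 0" --pt "0.0025 0.0042 0 0 0 0" --pt "0.003 0.0039 0 0 0 0" --pt "0.003 0.0038 0 0 0 0" --pt "0.0035 0.0034 0 0 0 0" --pt "0.0035 0.0034 0 0 0 0"

```text
time: 10.4
tcp_pos: [0.5312, -0.3669, 0.2218]
ee_rot: [0.0, 1.0, -0.0, -0.0]
wrist_force: [1.1, -0.3, -1.1]
width: 0.0167
grasp_force: 58.7
```

Call:
advance --pt "0.004 0.0029 0 0 0 0" --pt "0.004 0.0028 0 0 0 0" --pt "0.0043 0.0023 0 0 0 0" --pt "0.0043 0.0023 0 0 0 0" --pt "0.0046 0.0017 0 0 0 0" --pt "0.0046 0.0016 0 0 0 0" --pt "0.0048 0.001 0 0 0 0" --pt "0.0048 0.001 0 0 0 0"

```text
time: 11.2
tcp_pos: [0.5665, -0.3822, 0.2217]
ee_rot: [-0.0, 1.0, -0.0, -0.0]
wrist_force: [-0.4, -0.9, -1.0]
width: 0.0168
grasp_force: 58.7
```

Run:
```python
from fit import *
C[:]=[.571,-.311]; s=manip.sense(); p=s["tcp_pos"]; d=p[:2]-C-[.0045,0]; print(s["wrist_force"],s["wrist_torque"],np.hypot(*d),np.degrees(np.arctan2(d[1],d[0])-Y)%360)
for c in("top","side"):
  manip.snapshot(c)
  print([(np.round(np.hypot(q[0],q[1]),3),round(np.degrees(np.arctan2(q[1],q[0])-Y)%360),round(q[2],3),round(q[3],2)) for q in [np.r_[np.array(b["xyz"])-[*C,0],b["conf"]] for b in manip.spot_point(c,"ball_a")]])
```

```text
[-0.43083551 -0.9211978  -1.00052238] [ 0.02124254  0.12762192 -0.02243817] 0.07178724910230883 266.82507587671137
[(np.float64(0.066), 327, np.float64(0.092), np.float64(0.59)), (np.float64(0.074), 317, np.float64(0.091), np.float64(0.49)), (np.float64(0.064), 301, np.float64(0.09), np.float64(0.44)), (np.float64(0.077), 278, np.float64(0.093), np.float64(0.4)), (np.float64(0.069), 290, np.float64(0.097), np.float64(0.35))]
[]
```

Call:
advance --pt "0.0048 0 0 0 0 0" --pt "0.0048 0 0 0 0 0" --pt "0.0048 -0.0005 0 0 0 0" --pt "0.0048 -0.0005 0 0 0 0" --pt "0.0048 -0.0009 0 0 0 0" --pt "0.0048 -0.0012 0 0 0 0" --pt "0.0046 -0.0017 0 0 0 0" --pt "0.0046 -0.0019 0 0 0 0"

```text
time: 12.2
tcp_pos: [0.6047, -0.3754, 0.2218]
ee_rot: [-0.0, 1.0, -0.0, -0.0]
wrist_force: [-0.1, -0.9, -0.8]
width: 0.0166
grasp_force: 58.7
```

Call:
advance --pt "0.0043 -0.0022 0 0 0 0" --pt "0.0043 -0.0024 0 0 0 0" --pt "0.004 -0.0028 0 0 0 0" --pt "0.0039 -0.0029 0 0 0 0" --pt "0.0035 -0.0033 0 0 0 0" --pt "0.0035 -0.0035 0 0 0 0" --pt "0.003 -0.0038 0 0 0 0" --pt "0.003 -0.0039 0 0 0 0"

```text
time: 13.0
tcp_pos: [0.634, -0.3504, 0.2218]
ee_rot: [0.0, 1.0, -0.0, -0.0]
wrist_force: [-1.2, -0.3, -0.6]
width: 0.0168
grasp_force: 58.7
```

Run:
```python
from fit import *
C[:]=[.571,-.311]; s=manip.sense(); p=s["tcp_pos"]; d=p[:2]-C-[.0045,0]; print(s["wrist_force"],s["wrist_torque"],np.hypot(*d),np.degrees(np.arctan2(d[1],d[0])-Y)%360)
for c in("top","side"):
  save(c,c+"5.png",(375,195,500,305) if c=="top" else (260,200,400,330),5)
  print([(np.round(np.hypot(q[0],q[1]),3),round(np.degrees(np.arctan2(q[1],q[0])-Y)%360),round(q[2],3),round(q[3],2)) for q in [np.r_[np.array(b["xyz"])-[*C,0],b["conf"]] for b in manip.spot_point(c,"ball_a")]])
```

```text
[-1.16804736 -0.27064611 -0.61051132] [-0.13780907  0.12644686 -0.0437197 ] 0.07055463805148364 330.020656190464
[(np.float64(0.068), 8, np.float64(0.09), np.float64(0.56)), (np.float64(0.073), 357, np.float64(0.095), np.float64(0.48))]
[]
```

Call:
advance --pt "0.0025 -0.0042 0 0 0 0" --pt "0.0024 -0.0043 0 0 0 0" --pt "0.0019 -0.0045 0 0 0 0" --pt "0.0018 -0.0046 0 0 0 0" --pt "0.0012 -0.0047 0 0 0 0" --pt "0.0012 -0.0048 0 0 0 0" --pt "0.0005 -0.0048 0 0 0 0" --pt "0.0005 -0.0049 0 0 0 0"

```text
time: 14.0
tcp_pos: [0.6459, -0.3135, 0.2218]
ee_rot: [-0.0, 1.0, -0.0, 0.0]
wrist_force: [0.6, -0.3, -1.0]
width: 0.0168
grasp_force: 58.7
```

Call:
advance --pt "-0.0001 -0.0049 0 0 0 0" --pt "-0.0002 -0.0049 0 0 0 0" --pt "-0.0008 -0.0048 0 0 0 0" --pt "-0.0009 -0.0048 0 0 0 0" --pt "-0.0015 -0.0047 0 0 0 0" --pt "-0.0015 -0.0046 0 0 0 0" --pt "-0.0021 -0.0044 0 0 0 0" --pt "-0.0022 -0.0044 0 0 0 0"

```text
time: 14.8
tcp_pos: [0.6363, -0.2761, 0.2218]
ee_rot: [-0.0, 1.0, -0.0, -0.0]
wrist_force: [0.2, 0.1, -1.1]
width: 0.0166
grasp_force: 58.7
```

Run:
```python
from fit import *
C[:]=[.571,-.311]; s=manip.sense(); p=s["tcp_pos"]; d=p[:2]-C-[.0045,0]; print(s["wrist_force"],s["wrist_torque"],np.hypot(*d),np.degrees(np.arctan2(d[1],d[0])-Y)%360)
for c in("top","side"):
  save(c,c+"6.png",(375,195,500,305) if c=="top" else (260,200,400,330),5)
  print([(np.round(np.hypot(q[0],q[1]),3),round(np.degrees(np.arctan2(q[1],q[0])-Y)%360),round(q[2],3),round(q[3],2)) for q in [np.r_[np.array(b["xyz"])-[*C,0],b["conf"]] for b in manip.spot_point(c,"ball_a")]])
```

```text
[ 0.19427441  0.08748103 -1.08618149] [ 0.0509224  -0.03146905 -0.05601742] 0.0701164201464897 33.86868379290257
[(np.float64(0.071), 323, np.float64(0.077), np.float64(0.54))]
[(np.float64(0.072), 321, np.float64(0.078), np.float64(0.32))]
```

Call:
advance --pt "-0.0027 -0.0041 0 0 0 0" --pt "-0.0028 -0.004 0 0 0 0" --pt "-0.0032 -0.0037 0 0 0 0" --pt "-0.0033 -0.0036 0 0 0 0" --pt "-0.0037 -0.0032 0 0 0 0" --pt "-0.0038 -0.0031 0 0 0 0" --pt "-0.0041 -0.0026 0 0 0 0" --pt "-0.0042 -0.0025 0 0 0 0"

```text
time: 15.8
tcp_pos: [0.6084, -0.2494, 0.2219]
ee_rot: [0.0, 1.0, -0.0, 0.0]
wrist_force: [-0.4, -1.0, -0.3]
width: 0.0167
grasp_force: 58.7
```

Run:
```python
from fit import *
C[:]=[.571,-.311]; s=manip.sense(); p=s["tcp_pos"]; d=p[:2]-C-[.0045,0]; print(s["wrist_force"],s["wrist_torque"],np.hypot(*d),np.degrees(np.arctan2(d[1],d[0])-Y)%360)
a=save("top","top7.png",(375,195,500,305),5);b=save("side","side7.png",(290,250,390,330),6)
h=480; a=cv2.resize(a,(350,308)); b=cv2.resize(b,(440,352)); m=np.zeros((352,790,3),np.uint8); m[:308,:350]=a; m[:,350:]=b; cv2.imwrite("pics/m7.png",m[:,:,::-1])
for c in("top","side"):
  print([(np.round(np.hypot(q[0],q[1]),3),round(np.degrees(np.arctan2(q[1],q[0])-Y)%360),round(q[2],3),round(q[3],2)) for q in [np.r_[np.array(b["xyz"])-[*C,0],b["conf"]] for b in manip.spot_point(c,"ball_a")]])
```

```text
[-0.42022991 -1.01314305 -0.2505104 ] [-0.03533577 -0.07751091 -0.03537651] 0.069816543834905 65.88548018782177
[]
[]
```

View pics/m7.png

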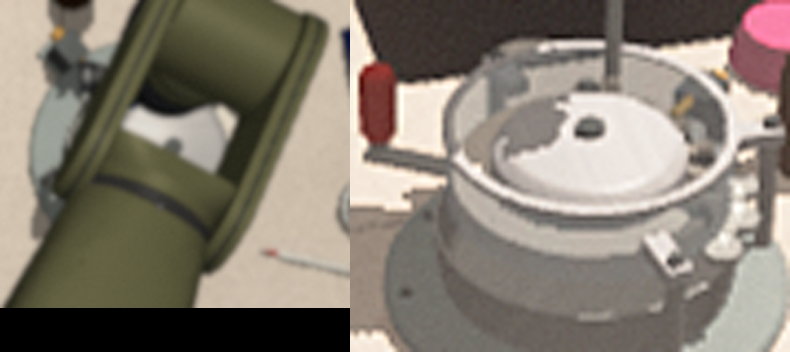

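The side crop shows the rod tip at (613,85), balls in the pockets at right (700,130–155), and nothing on the closed floor from about 90° to 220°. I'll lift and carry the rod to its holder, and check the pockets from there with a clear top view.

Call:
advance --pt "0 0 -0.015 0 0 0" --pt "0 0 -0.025 0 0 0" --pt "0 0 -0.025 0 0 0" --pt "-0.0156 -0.0361 0 0 0 0" --pt "-0.0156 -0.0361 0 0 0 0" --pt "-0.0156 -0.0361 0 0 0 0" --pt "-0.0156 -0.0361 0 0 0 0" --pt "-0.0156 -0.0361 0 0 0 0"

```text
time: 16.8
tcp_pos: [0.5305, -0.068, 0.2884]
ee_rot: [0.0, 1.0, -0.001, 0.001]
wrist_force: [-0.2, 0.1, 0.3]
width: 0.0166
grasp_force: 58.7
```

Call:
advance --pt "-0.0156 -0.0361 0 0 0 0" --pt "-0.0156 -0.0361 0 0 0 0" --pt "-0.0156 -0.0361 0 0 0 0" --pt "-0.0156 -0.0361 0 0 0 0" --pt "-0.0156 -0.0361 0 0 0 0" --pt "0 0 0 0 0 0" --pt "0 0 0 0 0 0" --pt "0 0 0 0 0 0"

```text
time: 17.6
tcp_pos: [0.4535, 0.1109, 0.2876]
ee_rot: [0.0, 1.0, -0.001, 0.001]
wrist_force: [0.0, -0.5, -0.6]
width: 0.0165
grasp_force: 58.9
```

Run:
```python
from fit import *
C[:]=[.571,-.311]; s=manip.sense(); p=s["tcp_pos"]; print(p)
a=save("top","top8.png",(375,195,500,305),5);b=save("side","side8.png",(225,110,325,260),3)
a=cv2.resize(a,(480,422)); m=np.zeros((450,790,3),np.uint8); m[:422,:480]=a; m[:,480:780]=b; cv2.imwrite("pics/m8.png",m[:,:,::-1])
for z in(-.131,-.05): print((proj("side",p+[-.0045,0,z])-[225,110]+.5)*3)
print((proj("side",[.448,.112,.07])-[225,110]+.5)*3)
for c in("top","side"):
  print([(np.round(np.hypot(q[0],q[1]),3),round(np.degrees(np.arctan2(q[1],q[0])-Y)%360),round(q[2],3),round(q[3],2)) for q in [np.r_[np.array(b["xyz"])-[*C,0],b["conf"]] for b in manip.spot_point(c,"ball_a")]])
```

```text
[0.45353391 0.11087387 0.28756926]
[136.63832311 272.00542441]
[132.63387306 201.61388059]
[139.58327537 343.12719974]
[(np.float64(0.073), 44, np.float64(0.08), np.float64(0.59)), (np.float64(0.067), 80, np.float64(0.098), np.float64(0.5)), (np.float64(0.071), 320, np.float64(0.076), np.float64(0.45)), (np.float64(0.067), 343, np.float64(0.079), np.float64(0.41)), (np.float64(0.069), 23, np.float64(0.073), np.float64(0.4))]
[]
```

View pics/m8.png

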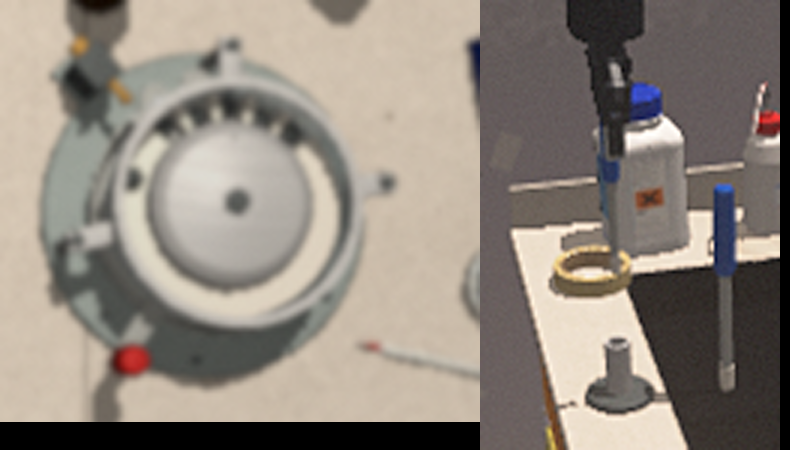

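The top crop shows one loose ball at (133,180), about 80°. The five pockets are dark-filled along (160–290,105–130), with no ball anywhere else on the floor. I'll refine the rod's alignment over the tube from the side picture's pixels.

Run:
```python
from fit import *
b=cv2.imread("pics/side8.png"); g=cv2.resize(b,(100,150),interpolation=cv2.INTER_AREA)
for v in(70,75,80,85,88,90,92): print(v+110,g[v,36:54].mean(1).astype(int))
for v in(116,120,124): print(v+110,g[v,36:58].mean(1).astype(int))
p=np.array([.4530,.1114,.2876])
for dx in(0,-.0045): print([proj("side",p+[dx,0,z]).round(2) for z in(-.13,-.10,-.06)])
print([proj("side",[.448,.112,z]).round(2) for z in(.07,.05)],[proj("side",[.453,.112,z]).round(2) for z in(.07,.05)])
```

```text
180 [ 98 101 102  97  81  83  80  84  89 103 112 115 116 113 117 122 114 105]
185 [237 227 199 192 155 108 104  87  85  95 111 115 116 115 114 118 125 124]
190 [121 123 123 124 124 119 107  85  84  94 111 119 117 118 117 118 126 128]
195 [ 81  83  79  83  82  78  82  87  96 111 163 201 200 165 108 105 135 179]
198 [ 86  87  88  87  87  81  83  91 100 107 123 153 181 183 198 227 227 224]
200 [231 231 232 234 222 187 190 174 114 106 129 152 136 123 179 201 196 186]
202 [230 226 220 206 194 172 161 163 147 122  95 102 105 100  77  41  35  35]
226 [225 224 223 226 217 156  91 108 124 140 135 112  97 125 192 227 225 225
 228 221 146  41]
230 [222 223 222 224 232 209  91  92 100 102 102 100 101 116 176 229 225 222
 223 225 231 201]
234 [222 223 223 226 235 214 117  89  98  99  99 103 106 109 143 203 211 221
 228 225 223 228]
[array([271.24, 199.66]), array([270.77, 191.11]), array([270.12, 179.46])]
[array([269.84, 199.82]), array([269.35, 191.27]), array([268.68, 179.61])]
[array([271.03, 223.88]), array([271.33, 229.21])] [array([272.55, 223.69]), array([272.84, 229.02])]
```

Call:
advance --pt "-0.003 0 0.02 0 0 0" --pt "0 0 0.03 0 0 0" --pt "0 0 0.025 0 0 0" --pt "0 0 0.005 0 0 0" --pt "0 0 0.01 0 0 0" --pt "0 0 0.01 0 0 0" --pt "0 0 0 0 0 0"

```text
time: 18.5
tcp_pos: [0.4497, 0.1113, 0.186]
ee_rot: [0.0, 1.0, -0.0, -0.001]
wrist_force: [-0.4, -0.0, -0.9]
width: 0.0166
grasp_force: 58.9
```

Run:
```python
from fit import *
s=manip.sense(); print(s["tcp_pos"],s["wrist_force"],s["wrist_torque"])
```

```text
[0.44968234 0.1112983  0.18601498] [-0.42600774 -0.04215177 -0.93384534] [ 0.00607471  0.0075318  -0.05397476]
```

Call:
advance --pt "0 0 0.015 0 0 0" --pt "0 0 0.015 0 0 0" --pt "0 0 0.01 0 0 0" --pt "0 0 0.003 0 0 0" --pt "0 0 0 0 0 0" --pt "0 0 0 0 0 0"

```text
time: 19.1
tcp_pos: [0.4499, 0.1115, 0.1438]
ee_rot: [0.0, 1.0, -0.0, -0.0]
wrist_force: [-1.1, 0.4, 2.6]
width: 0.0167
grasp_force: 59.2
```

Call:
advance --pt "0 0 0 0 0 0" --pt "0 0 0 0 0 0" --pt "0 0 0 0 0 0" --pt "0 0 0 0 0 0" --pt "0 0 0 0 0 0" --pt "0 0 0 0 0 0" --jaw 0.05 --squeeze 40

```text
time: 19.7
tcp_pos: [0.45, 0.1115, 0.1438]
ee_rot: [-0.0, 1.0, -0.0, 0.0]
wrist_force: [0.1, -0.0, 0.5]
width: 0.0501
grasp_force: 0.0
```

Call:
advance --pt "0 0 -0.02 0 0 0" --pt "0 0 -0.03 0 0 0" --pt "0 0 -0.035 0 0 0" --pt "0 0 -0.035 0 0 0" --pt "0.001 0.044 0 0 0 0" --pt "0.001 0.044 0 0 0 0" --pt "0.001 0.044 0 0 0 0" --pt "0.001 0.044 0 0 0 0"

```text
time: 20.5
tcp_pos: [0.4537, -0.066, 0.2641]
ee_rot: [0.0, 1.0, -0.0, 0.001]
wrist_force: [0.4, 0.0, 0.1]
width: 0.05
grasp_force: 0.0
```

Call:
advance --pt "0.001 0.044 0 0 0 0" --pt "0.001 0.044 0 0 0 0" --pt "0.001 0.044 0 0 0 0" --pt "0.001 0.0405 0 0 0 0" --pt "0 0 0 0 0 0.148" --pt "0 0 0 0 0 0.148" --pt "0 0 0 0 0 0.148" --pt "0 0 0 0 0 0.149"

```text
time: 21.3
tcp_pos: [0.4577, -0.2372, 0.2637]
ee_rot: [-0.0, 0.955, -0.296, -0.0]
wrist_force: [0.2, -0.6, -0.3]
width: 0.0502
grasp_force: 0.0
```

Run:
```python
from fit import *
np.set_printoptions(precision=4,suppress=True)
C[:]=[.571,-.311]; s=manip.sense(); print(s["tcp_pos"],s["ee_rot"],s["wrist_force"])
b=save("side","side9.png",(225,110,325,260),3); a=save("side","x.png",(260,200,360,350),3)
for d in manip.spot_point("side","lever_knob")+manip.spot_point("side","rod"): print(d)
m=np.hstack([b,a]); cv2.imwrite("pics/m9.png",m[:,:,::-1])
```

```text
[ 0.4577 -0.2372  0.2637] [-0.0001  0.9553 -0.2957 -0.0001] [ 0.1555 -0.6232 -0.3375]
{'xyz': [0.4579, -0.2365, 0.1061], 'conf': 0.62}
{'xyz': [0.5616, 0.0992, -0.0014], 'conf': 0.64}
```

View pics/m9.png

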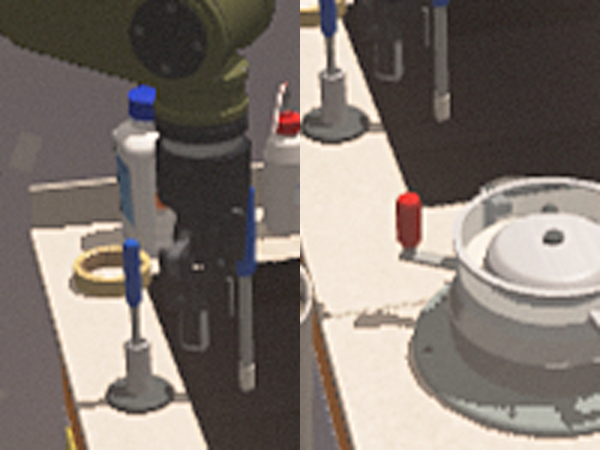

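The rod stands in its holder again (left crop, (135,330)), and the red knob at (408,222) is unmoved with the gripper above it. I'll descend and grip it.

Call:
advance --pt "0 0 0.03 0 0 0" --pt "0 0 0.03 0 0 0" --pt "0 0 0.03 0 0 0" --pt "0 0 0.03 0 0 0" --pt "0 0 0.03 0 0 0" --pt "0 0 0.026 0 0 0" --pt "0 0 0 0 0 0"

```text
time: 22.2
tcp_pos: [0.455, -0.2351, 0.0836]
ee_rot: [-0.001, 0.957, -0.291, -0.004]
wrist_force: [-0.7, 0.4, -1.0]
width: 0.0497
grasp_force: 0.0
```

Call:
advance --pt "0 0 0 0 0 0" --pt "0 0 0 0 0 0" --pt "0 0 0 0 0 0" --pt "0 0 0 0 0 0" --pt "0 0 0 0 0 0" --jaw 0 --squeeze 50

```text
time: 22.7
tcp_pos: [0.4592, -0.2366, 0.0898]
ee_rot: [-0.001, 0.956, -0.292, 0.002]
wrist_force: [2.0, 4.8, 0.3]
width: 0.0228
grasp_force: 49.1
```

Run:
```python
from fit import *
C[:]=[.571,-.311]; s=manip.sense(); d=s["tcp_pos"][:2]-C; print(np.hypot(*d),np.arctan2(d[1],d[0])-Y-np.radians(150),s["wrist_force"],s["wrist_torque"])
```

```text
0.1342344818462957 0.006291657451814814 [2.00151746 4.84409185 0.33150796] [ 0.62836968 -0.28359474 -0.04634292]
```

Call:
advance --pt "0.0002 0.0067 0 0 0 -0.05" --pt "0.0007 0.0135 0 0 0 -0.1" --pt "0.0007 0.0135 0 0 0 -0.1" --pt "0.0007 0.0135 0 0 0 -0.1" --pt "0 0 0 0 0 0"

```text
time: 23.2
tcp_pos: [0.4407, -0.2805, 0.0898]
ee_rot: [-0.0, 0.993, -0.121, 0.003]
wrist_force: [6.2, 6.3, -1.4]
width: 0.0224
grasp_force: 49.8
```

Run:
```python
from fit import *
C[:]=[.571,-.311]; s=manip.sense(); d=s["tcp_pos"][:2]-C; print(np.hypot(*d),np.arctan2(d[1],d[0])-Y-np.radians(150),s["wrist_force"],s["wrist_torque"],s["width"])
```

```text
0.13379089959330465 0.3637834454144109 [ 6.23712547  6.25418892 -1.41746406] [ 0.90733163 -0.82184629  0.18891076] 0.022442106555720664
```

Call:
advance --pt "0.0001 0.0067 0 0 0 -0.05" --pt "0.0005 0.0135 0 0 0 -0.1" --pt "0.0005 0.0135 0 0 0 -0.1" --pt "0.0005 0.0135 0 0 0 -0.1" --pt "0 0 0 0 0 0" --pt "0 0 0 0 0 0"

```text
time: 23.8
tcp_pos: [0.4385, -0.3261, 0.0898]
ee_rot: [-0.001, 0.999, 0.053, 0.004]
wrist_force: [11.6, 7.8, -3.4]
width: 0.0223
grasp_force: 50.4
```

Run:
```python
from fit import *
C[:]=[.571,-.311]; s=manip.sense(); d=s["tcp_pos"][:2]-C; print(np.hypot(*d),np.arctan2(d[1],d[0])-Y-np.radians(150),s["wrist_force"],s["wrist_torque"],s["width"])
```

```text
0.133383868150803 -5.576634311332997 [11.60308318  7.76975842 -3.39014672] [ 1.14489107 -1.52504603 -0.08231129] 0.022262282480127793
```

Call:
advance --pt "0.0008 0.0067 0 0 0 -0.05" --pt "0.0012 0.0135 0 0 0 -0.1" --pt "0.0012 0.0135 0 0 0 -0.1" --pt "0.0012 0.0133 0 0 0 -0.095" --pt "0 0 0 0 0 0" --pt "0 0 0 0 0 0" --pt "0 0 0 0 0 0"

```text
time: 24.5
tcp_pos: [0.4517, -0.37, 0.0897]
ee_rot: [-0.001, 0.975, 0.224, 0.002]
wrist_force: [3.4, 8.3, 2.5]
width: 0.0225
grasp_force: 50.9
```

Run:
```python
from fit import *
C[:]=[.571,-.311]; s=manip.sense(); d=s["tcp_pos"][:2]-C; print(np.hypot(*d),np.arctan2(d[1],d[0])-Y-np.radians(150)+2*np.pi,s["wrist_force"],s["wrist_torque"],s["width"])
a=save("side","side10.png",(250,220,400,350),4)
m=cv2.resize(a,(600,520)); t=save("side","y.png",(225,150,325,270),2); f=np.zeros((520,800,3),np.uint8); f[:,:600]=m; f[:240,600:]=t; cv2.imwrite("pics/m10.png",f[:,:,::-1])
for c in("side","top"):
  if c=="top": manip.snapshot(c)
  for d in manip.spot_point(c,"lever_knob")[:2]: q=np.array(d["xyz"]); e=q[:2]-C; print(q,d["conf"],np.hypot(*e),np.arctan2(e[1],e[0])-Y-np.radians(150)+2*np.pi)
  print([(np.round(np.hypot(q[0],q[1]),3),round(np.degrees(np.arctan2(q[1],q[0])-Y)%360),round(q[2],3),round(q[3],2)) for q in [np.r_[np.array(b["xyz"])-[*C,0],b["conf"]] for b in manip.spot_point(c,"ball_a")]])
```

```text
0.1330430354856283 1.0524667753943495 [3.36855116 8.28985486 2.50793522] [ 1.28011766 -0.41950076 -0.02967344] 0.022469687827507096
[ 0.751  -0.2272  0.0012] 0.57 0.198550849910042 4.170718961915094
[ 0.4523 -0.3704  0.1064] 0.52 0.13273300267830904 1.0573964818898487
[]
[ 0.4505 -0.3698  0.105 ] 0.57 0.1340809084098105 1.047386740953435
[(np.float64(0.074), 41, np.float64(0.08), np.float64(0.54)), (np.float64(0.069), 79, np.float64(0.096), np.float64(0.43)), (np.float64(0.074), 24, np.float64(0.071), np.float64(0.37)), (np.float64(0.073), 1, np.float64(0.08), np.float64(0.2))]
```

View pics/m10.png

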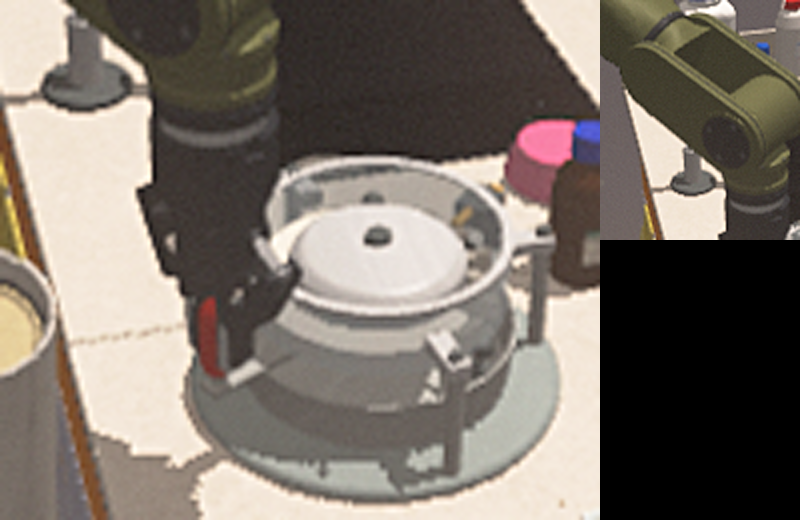

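The knob at (210,335) is held at about 1.05 rad, the loose ball at (373,198) is still in the track, and the rod stands in the tube at (690,170). I'll compare pocket brightness now with the earlier empty and filled pictures to confirm that pocket 3 has emptied.

Call:
advance --pt "0 0 0 0 0 0" --pt "0 0 0 0 0 0" --pt "0 0 0 0 0 0"

```text
time: 25.15
tcp_pos: [0.4517, -0.3699, 0.0898]
ee_rot: [-0.001, 0.975, 0.224, 0.002]
wrist_force: [2.8, 7.9, 2.0]
width: 0.0223
grasp_force: 50.9
```

Run:
```python
from fit import *
C[:]=[.571,-.311]
now=cv2.cvtColor(manip.snapshot("top"),cv2.COLOR_RGB2GRAY); cv2.imwrite("pics/topn.png",now)
empty=cv2.imread("pics/top0.png",0); fl=cv2.resize(cv2.imread("pics/top8.png",0),(125,110),interpolation=cv2.INTER_AREA); full=empty.copy(); full[195:305,375:500]=fl
for i,d in enumerate((-40,-20,0,20,40)):
    u,v=np.round(proj("top",P(d,.07,.08))).astype(int); s=np.s_[v-3:v+4,u-3:u+4]
    f=lambda a,b: round(float(np.abs(a[s].astype(float)-b[s]).mean()),1)
    print(i+1,(u,v),"now-empty",f(now,empty),"now-full",f(now,full),"full-empty",f(full,empty))
```

```text
1 (np.int64(451), np.int64(231)) now-empty 7.7 now-full 6.5 full-empty 9.7
2 (np.int64(444), np.int64(226)) now-empty 7.1 now-full 6.8 full-empty 6.3
3 (np.int64(435), np.int64(224)) now-empty 4.8 now-full 9.4 full-empty 11.4
4 (np.int64(427), np.int64(224)) now-empty 14.3 now-full 10.0 full-empty 9.2
5 (np.int64(419), np.int64(228)) now-empty 15.1 now-full 3.0 full-empty 13.7
```

Run:
```python
from fit import *
C[:]=[.571,-.311]; ok=True; seen=set()
for k in range(3):
    manip.snapshot("top")
    for b in manip.spot_point("top","ball_a"):
        q=np.array(b["xyz"])-[*C,0]; a=(np.degrees(np.arctan2(q[1],q[0])-Y)+180)%360-180; print(k,round(a),round(q[2],3),round(b["conf"],2))
        if b["conf"]>.3: seen.add(round(a/20)*20)
print(seen)
if not seen&{-40,-20,0} and {20,40,80}<=seen: print(manip.finish_job())
```

```text
0 23 0.074 0.47
0 43 0.081 0.44
0 79 0.093 0.36
1 23 0.076 0.58
1 41 0.081 0.54
1 79 0.093 0.4
1 -98 0.004 0.19
2 81 0.096 0.56
2 43 0.081 0.54
2 -38 0.075 0.43
2 23 0.074 0.35
{40, 80, 20, -40}
```

Run:
```python
from fit import *
C[:]=[.571,-.311]
now=cv2.imread("pics/topn.png",0); empty=cv2.imread("pics/top0.png",0); fl=cv2.resize(cv2.imread("pics/top8.png",0),(125,110),interpolation=cv2.INTER_AREA); full=empty.copy(); full[195:305,375:500]=fl
for d in(-40,-20,40):
    u,v=np.round(proj("top",P(d,.07,.082))).astype(int); s=np.s_[v-4:v+5,u-4:u+5]
    print(d); print(np.hstack([empty[s],np.zeros((9,1),int),full[s],np.zeros((9,1),int),now[s]]))
for c in("top","side"):
  for k in range(3):
    manip.snapshot(c)
    print(c,[(round((np.degrees(np.arctan2(q[1],q[0])-Y)+180)%360-180),round(q[2],3),round(q[3],2)) for q in [np.r_[np.array(b["xyz"])-[*C,0],b["conf"]] for b in manip.spot_point(c,"ball_a")]])
```

```text
-40
[[125 108  92  85  83  94 102 108 112   0 125 104  79  65  67  84 103 112
  117   0 129 109  88  74  72  82  95 105 111]
 [145 117  90  81  81  86  92  99 108   0 142 107  70  56  54  66  87 101
  112   0 151 116  81  64  65  71  82  98 106]
 [144 111  87  79  80  82  84  90 102   0 140 101  68  58  53  57  74  91
  105   0 151 114  79  64  62  64  71  85  97]
 [135 106  86  80  80  81  83  87  95   0 132  95  71  62  57  59  73  88
   98   0 141 109  83  71  65  63  67  79  92]
 [137 115  96  84  80  85  91  96  97   0 137 108  83  67  63  73  88  97
  102   0 144 120  98  84  73  70  80  89  99]
 [149 134 115  98  93 104 123 124 114   0 152 133 110  91  88 103 125 128
  119   0 157 142 120  98  87  99 122 126 118]
 [159 149 136 122 119 140 163 165 144   0 164 153 137 123 123 144 167 168
  149   0 168 157 140 122 119 143 171 172 150]
 [168 160 151 142 145 167 189 193 174   0 173 167 156 148 150 172 195 197
  180   0 177 169 158 145 149 175 199 202 183]
 [173 169 162 154 155 172 194 203 194   0 181 175 168 159 161 179 200 209
  201   0 183 178 170 161 162 182 204 212 204]]
-20
[[
[... 1863 characters left out ...]
158 131 112 120 132 128 126
  140   0 170 162 136 111 116 129 126 127 143]
 [197 199 187 171 154 141 136 139 147   0 201 198 175 151 141 140 141 143
  153   0 205 202 180 154 142 141 142 147 155]
 [209 210 199 180 155 140 144 151 158   0 216 213 198 175 154 146 149 156
  164   0 219 217 203 179 156 146 151 160 167]]
top [(22, np.float64(0.077), np.float64(0.56)), (43, np.float64(0.082), np.float64(0.54))]
top [(77, np.float64(0.096), np.float64(0.55)), (23, np.float64(0.073), np.float64(0.54)), (42, np.float64(0.081), np.float64(0.37))]
top [(44, np.float64(0.081), np.float64(0.49)), (23, np.float64(0.073), np.float64(0.44)), (79, np.float64(0.096), np.float64(0.43))]
side []
side []
side []
```

Pockets 1 and 2 now show a uniform dark hole, unlike both the empty shutter and a ball. Pockets 4 and 5 and the track ball are detected steadily. I'm handing in.

```bash
python3 -c "
from cell import manip
print(manip.finish_job())"
```

```text
the job is handed in; nothing more can be done
None
```

The job is handed in, with no verdict returned: all five pockets were filled, the rod is back in its holder, and the gripper holds the lever at about 1.05 rad (third click). Pockets 1–3 read as emptied, though I never saw the three balls in the bowl itself; balls remain in pockets 4 and 5 and one in the track.

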